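Turn the revolving coin stand to bring the pill box to the front

ROBOT

A 6-joint arm with a two-finger parallel gripper is mounted at the origin on the work surface. World frame = base frame: x ahead of the robot, y to its left, z up, the work surface at z = 0. Lengths are in m, angles in rad, forces in N, time in s.
With the tool pointing down it reaches from about 0.35 to 0.775 m from the base axis. Payload 5.5 kg.
Tool frame: the origin (TCP) lies at the very end of the fingers, on their centre line; the grasp point (between the pads) lies 19 mm behind it; z points along the fingers, y is the line along which they close (so a half turn about z gives the same grasp; the last joint's range is limited). The gripper opens to 85 mm and grips with 20 to 120 N. Pads are 22 mm wide; open, the fingers measure 114 mm over their backs; the gripper's body (76 mm by 85 mm) begins 54 mm behind the grasp point. The pads swing forward as they close: fully open they stand 13 mm farther back than shut.
Start: joints at [-1.454, 0.313, 0.046, 1.304, 0, 1.431], TCP at [0.146, -0.556, 0.231] pointing down, gripper open.
Joint ranges: [-2.76, 2.76], [-0.86, 1.69], [-1.03, 1.26], [-2.2, 2.34], [-1.47, 1.5], [-3.14, 3.14]. Speed limits (rad/s): [2.57, 2.57, 3.14, 3.14, 3.14, 3.14].

INTERFACE

Orientations are given as a unit quaternion [w, x, y, z].
In Python, from workcell import env gives the robot as it stands. The module is installed in compiled form; this text tells all that it offers.
- The arm moves only by the tool jog_arm, never from a script. Its argument "rows" is a list of rows, each a list of 6 numbers: the shift along the world's x, y, z in units of 40 mm (1.0 is 40 mm), then the turn, a rotation vector about the world's x, y, z in units of 6 degrees (1.0 is 6 degrees). In form: [[x, y, z, wx, wy, wz], ...]. A call has 1 to 12 rows; each row is the pose to reach, as a shift and turn from the pose commanded when the call began; what a row does not reach only later rows make up. A row lasts 1/12 s, in which the tool goes at most 41.7 mm and 7.16 degrees, less where a joint would pass 70% of its speed; a pose out of reach is approached as far as the arm can. A call with a gripper value outside its range is refused whole. "jaw" is the gripper command: -1 is fully open, 1 is shut, values between are in proportion, set as the call begins (left out, the last holds). The fingers move at their own pace and stop on an object; "force" is the grip in N (left out, the last holds). Time passes only in rows, so rows that repeat a pose let the fingers close. It gives the time, the measured TCP pose, the force, the opening and the grip force at its end, in the units of the state.
- env.get_state(): the state, without advancing time (a new reading comes with each control period).
- env.read_camera(name): name is "scene" or "top" or "wrist"; returns a dict with "pixels" (400x640x3 uint8, red, green, blue), "mtx" (3x3 intrinsics, pixels), "cam_to_world" (4x4, takes a point from camera to world coordinates). Camera axes: x right, y up, looking along -z (the intrinsics and any distortion apply to the point x, -y, -z); pixel columns grow to the right and rows downward; lengths in m; the calibration is good to about 2 mm. A picture is of the moment at which its call begins. There is no depth.
- env.hand_in(): hands the job in; it is judged then, once.
The state is a dict: "clock": time; "joint_pos": joint angles; "qvel": joint speeds; "tau": joint torques, N m; "tcp_pos": TCP position; "orientation": TCP orientation; "wrist_force": force on the tool from outside, world axes, zero at the start; "ft_torque": the same for the moment, N m; "finger_gap": finger opening in m; "grip_force": force on a finger pad.
Only numpy, scipy, OpenCV 4.12 (cv2) and the standard library are available. Lean on these libraries where they do the work, as an engineer would, in place of code of your own. Each camera call takes 0.05 s, during which the arm holds its last target. There are 200 camera calls.

TASK

Turn the revolving coin stand by pushing the upright pins on its rim with your fingertips until the wide, low tin pill box stands at the front, in line with the brass arrow pointer. Push lightly, never pinch the pins, and do not touch or lift the pill box or the brass tubes: they must ride round standing in their rings. Leave the loupe and the scale block where they are.

Things in the scene. Friction and masses are not known exactly. Their poses are not given: they have to be found in the camera images.
- stand: Fixed iron foot of the revolving coin stand, 210 mm across, screwed to the counter. Origin: on the turntable's vertical axis at counter height. Its -x axis points to the front of the stand, which a brass arrow pointer marks; the stand is turned differently each time.
- front (a point): Tip of the brass arrow pointer that marks the front of the stand; it points outward, 166 mm from the turntable's axis, 36 mm above the counter (highest part 40 mm). It is fixed to the foot and lies outside the turntable's edge.
- turntable: Round dark wooden turntable, 236 mm across, 20 mm thick, underside 30 mm and top 50 mm above the counter. Turns either way without stops about its vertical axis; bearing friction (0.22 N m, some 2 N at the rim) stops it as soon as it is not pushed. Origin: on the axis, at its underside. A brass dome 15 mm high stands in the middle.
- pins (a point): Centre of the ring of six fixed upright brass pins on the turntable rim, at the turntable top face, on the axis; axes as the turntable. Pins are 12 mm thick, stand 34 mm above the wood (tops 84 mm above the counter), on a circle of radius 105 mm, at 30, 90, 150, 210, 270 and 330 degrees from the x axis (counter-clockwise from above).
- pillbox: The tin pill box to bring to the front: the one wide, low round box (about 46 mm across, 20 mm high) on the turntable. Loose, about 60 g, sits in a 4 mm high ring. Origin: centre of its underside, 52 mm from the turntable's axis in the turntable's -x direction.
- tube_a: One of three alike slender brass coin tubes, 26 mm across, 44 mm high (tops 94 mm above the counter), loose in its 4 mm high ring. Origin: centre of its underside, 52 mm from the turntable's axis in the turntable's +y direction.
- tube_b: One of three alike slender brass coin tubes, 26 mm across, 44 mm high (tops 94 mm above the counter), loose in its 4 mm high ring. Origin: centre of its underside, 52 mm from the turntable's axis in the turntable's +x direction.
- tube_c: One of three alike slender brass coin tubes, 26 mm across, 44 mm high (tops 94 mm above the counter), loose in its 4 mm high ring. Origin: centre of its underside, 52 mm from the turntable's axis in the turntable's -y direction.
- seat_pillbox (a point): Centre of the ring on the turntable in which the pill box stands, at the turntable's top face.
- seat_tube_a (a point): Centre of the ring on the turntable in which the brass tube tube_a stands, at the turntable's top face.
- seat_tube_b (a point): Centre of the ring on the turntable in which the brass tube tube_b stands, at the turntable's top face.
- seat_tube_c (a point): Centre of the ring on the turntable in which the brass tube tube_c stands, at the turntable's top face.
- loupe: Bystander: loupe lying flat, loose; 60 mm round, 10 mm high, its wooden handle reaching 106 mm from the origin in its -x direction. Origin: centre of the lens, underside.
- scale_block: Bystander: loose wooden scale block, 60 x 100 x 34 mm (x, y, z) with a small brass pan and weight on top (46 mm high in all). Origin: centre of its underside.
- counter: Bystander: fixed iron coin counter, foot 160 x 120 mm (x, y), 167 mm high, side crank reaching 107 mm from the origin in its -y direction. Origin: centre of its underside.
Not all that is in view belongs to the job. What is meant by the pillbox is not orange, and is the smaller of those in its own colour.

How it is judged:
By the outcome, as a careful person would: the job done as asked, in the order asked, and still so for the second after the job is handed in, with the robot touching nothing.
It also fails if it takes over 58 s, if anything falls off the work surface, if the arm or the gripper's body presses on something with over 40 N, if the wrist force passes 120 N, or if a joint passes its speed limit or range.

## Working session

There is one attempt and no reset: what is moved stays moved. The work goes in short steps, Python scripts to look and compute and a tool call to move; the robot and the scene stay as the last step left them, time stands still between calls to the robot, and variables do not carry over. Pictures are saved under pics/ and viewed, at most 10 in all, crops included, and the job is handed in when it is done.

Besides the shell and the picture viewer there is one more tool, called after "Emit:" as name([rows], argument=value, ...), one row to a line, values as JSON. jog_arm: Moves the arm, as the interface text tells. Its arguments: {"type":"object","properties":{"rows":{"type":"array","items":{"type":"array","items":{"type":"number"}}},"jaw":{"type":"number"},"force":{"type":"number"}},"required":["rows"]}

```bash
mkdir -p pics; cat > h.py <<'E'
import numpy as np, cv2
from workcell import env
def ray(c,u,v,z):
    K=c["mtx"];T=np.array(c["cam_to_world"])
    d=np.linalg.inv(K)@[u,v,1]; d=T[:3,:3]@[d[0],-d[1],-d[2]]
    o=T[:3,3]; return o+d*(z-o[2])/d[2]
def proj(c,p):
    T=np.array(c["cam_to_world"]);q=T[:3,:3].T@(np.array(p)-T[:3,3])
    r=np.array(c["mtx"])@[q[0],-q[1],-q[2]]; return r[:2]/r[2]
E
python3 - <<'E'
from h import *
import pickle
for n in ("top","scene"):
    c=env.read_camera(n); cv2.imwrite(f"pics/{n}0.png",c["pixels"][:,:,::-1]); pickle.dump(c,open(n+".pkl","wb"))
    print(n,np.array(c["cam_to_world"])[:3,3],[k for k in c])
print(env.get_state())
E
```

```text
top [ 0.35784666 -0.0415786   1.66699214] ['pixels', 'mtx', 'cam_to_world']
scene [ 1.50427741 -0.10930826  0.95938444] ['pixels', 'mtx', 'cam_to_world']
{'clock': 0.1, 'joint_pos': array([-1.45360285e+00,  3.13949136e-01,  4.50958775e-02,  1.30364159e+00,
        2.26587784e-05,  1.43120579e+00]), 'qvel': array([ 5.14847886e-05, -1.33297453e-03,  2.55450802e-03,  6.60136377e-04,
       -3.93893517e-04,  2.29357457e-03]), 'tau': array([ 2.09146361e-03, -4.81723058e+01,  2.99244511e+01,  1.26724772e-02,
       -1.85435815e-04,  1.54144192e-05]), 'tcp_pos': array([ 0.14598053, -0.55567401,  0.23048586]), 'orientation': array([-8.49082312e-04,  9.91768706e-01,  1.28039497e-01,  2.08389663e-05]), 'wrist_force': array([-0.18287639, -0.69532097,  0.01297078]), 'ft_torque': array([-0.0047846 ,  0.00650283,  0.01228204]), 'grip_force': 0.0, 'finger_gap': 0.08548998291108435}
```

View pics/top0.png

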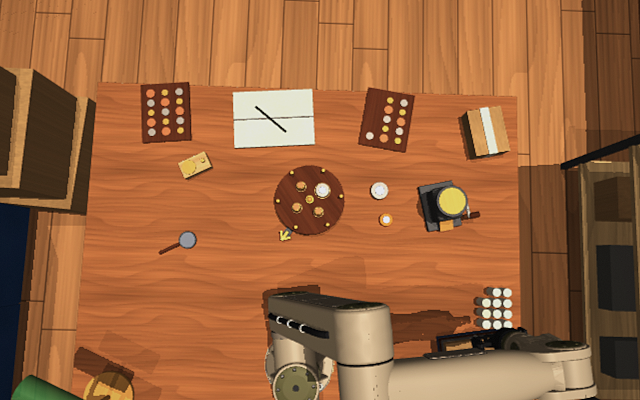

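View pics/scene0.png

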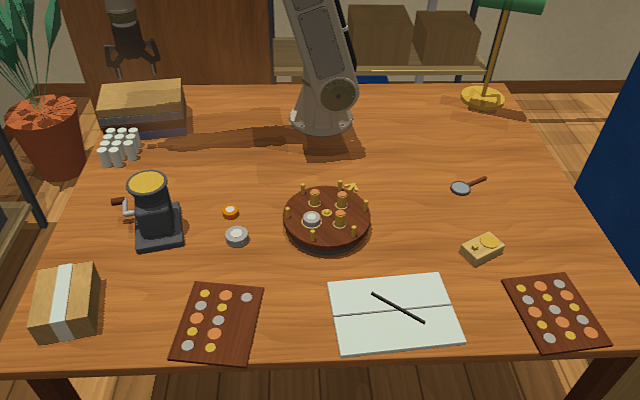

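The top view shows the stand at about (309,200), the white pill box at (322,190) and the arrow at (285,237). I'll enlarge that area.

```bash
python3 - <<'E'
from h import *
import pickle
c=pickle.load(open("top.pkl","rb"))
a=c["pixels"][155:250,255:405,::-1]; cv2.imwrite("pics/crop0.png",cv2.resize(a,None,fx=5,fy=5,interpolation=cv2.INTER_CUBIC))
for u,v,z in [(309,200,.05),(322,190,.07),(285,237,.036)]: print(ray(c,u,v,z))
print(c["mtx"])
E
```

```text
[ 0.54291742 -0.0141144   0.05      ]
[ 0.57561972 -0.05673782  0.07      ]
[0.41654694 0.06274473 0.036     ]
[[482.25012719   0.         324.89607263]
 [  0.         482.25012719 199.19317753]
 [  0.           0.           1.        ]]
```

View pics/crop0.png

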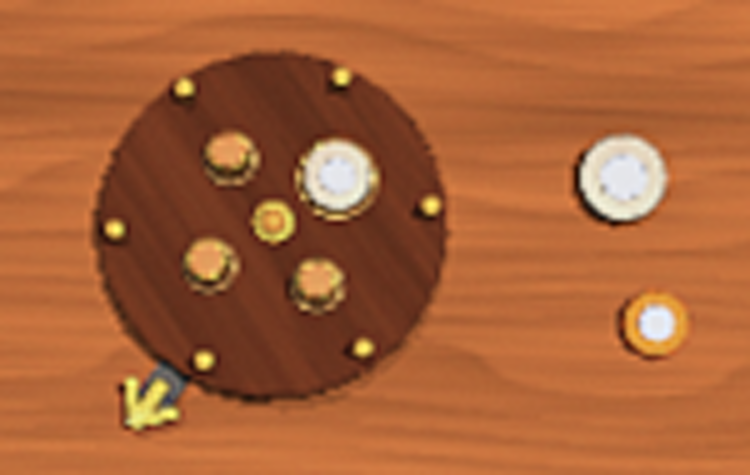

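```bash
python3 - <<'E'
from h import *
import pickle
c=pickle.load(open("top.pkl","rb"))
f=lambda u,v,z: ray(c,(u+.5)/5+255-.5,(v+.5)/5+155-.5,z)[:2]
P=np.array([f(*p,.084) for p in [(184,88),(342,77),(430,206),(363,348),(204,360),(114,229)]])
C=P.mean(0); print("C",C)
for p in P: d=p-C; print(p.round(3),np.hypot(*d).round(4),np.degrees(np.arctan2(d[1],d[0])).round(1))
for n,p in dict(pill=(338,177,.07),tip=(136,430,.036),ta=(230,152,.094),tb=(210,260,.094),tc=(318,278,.094)).items():
    d=f(*p)-C; print(n,f(*p).round(3),np.hypot(*d).round(4),np.degrees(np.arctan2(d[1],d[0])).round(1))
for u,v in[(378,190),(386,219),(195,165),(187,240)]: print(ray(c,u,v,.02))
E
```

```text
C [ 0.54542589 -0.01509735]
[0.63  0.047] 0.1049 36.2
[ 0.641 -0.058] 0.1047 -24.1
[ 0.556 -0.119] 0.1042 -84.0
[ 0.461 -0.077] 0.1048 -143.7
[0.45  0.027] 0.1044 156.3
[0.534 0.089] 0.1051 96.0
pill [ 0.576 -0.057] 0.052 -54.5
tip [0.404 0.073] 0.1665 148.0
ta [0.587 0.014] 0.0507 35.6
tb [0.515 0.025] 0.0504 127.3
tc [ 0.505 -0.046] 0.0508 -142.4
[ 0.58863537 -0.25056359  0.02      ]
[ 0.48911742 -0.27973011  0.02      ]
[0.65537375 0.38327087 0.02      ]
[0.39701251 0.39463321 0.02      ]
```

Front is at 148.0° and the box at -53.9°, so it needs to turn +201.9° counter-clockwise. I'll push the -24° pin from its clockwise side, turning the tool along with the arc. First step is to go above the start point with the fingers shut.

Emit:
jog_arm([
  [12.1,11.9,0.5,0,0,6.2],
  [12.1,11.9,0.5,0,0,6.2],
  [12.1,11.9,0.5,0,0,6.2],
  [12.1,11.9,0.5,0,0,6.2],
  [12.1,11.9,0.5,0,0,6.2],
  [12.1,11.9,0.5,0,0,6.2],
  [12.1,11.9,0.5,0,0,6.2],
  [12.1,11.9,0.5,0,0,6.2],
  [12.1,11.9,0.5,0,0,6.2],
  [12.1,11.9,0.5,0,0,6.2],
  [12.1,11.9,0.5,0,0,6.2],
  [12.1,11.9,0.5,0,0,6.2],
], jaw=1, force=30)

```text
clock: 1.1
tcp_pos: [0.5033, -0.2038, 0.2459]
orientation: [-0.0, 0.899, 0.438, -0.0]
wrist_force: [0.1, -0.2, 0.4]
finger_gap: 0.0001
grip_force: 0.0
```

Emit:
jog_arm([
  [0,0,0,0,0,0],
  [0,0,0,0,0,0],
])

```text
clock: 1.27
tcp_pos: [0.5034, -0.2037, 0.2454]
orientation: [-0.0, 0.898, 0.44, -0.0]
wrist_force: [0.2, 0.6, -0.0]
finger_gap: -0.0
grip_force: 0.0
```

Emit:
jog_arm([
  [3.17,3.05,0,0,0,0],
  [3.17,3.05,0,0,0,0],
  [3.17,3.05,0,0,0,0],
  [3.17,3.05,0,0,0,0],
  [3.17,3.05,0,0,0,0],
  [3.17,3.05,-1,0,0,0],
  [3.17,3.05,-2.4,0,0,0],
  [3.17,3.05,-2.4,0,0,0],
  [3.17,3.05,-2.4,0,0,0],
])

```text
clock: 2.02
tcp_pos: [0.6247, -0.0846, 0.1444]
orientation: [-0.003, 0.9, 0.437, -0.004]
wrist_force: [-0.2, -0.1, -0.5]
finger_gap: 0.0002
grip_force: 0.0
```

```bash
python3 - <<'E'
from h import *
c=env.read_camera("wrist"); cv2.imwrite("pics/w1.png",c["pixels"][:,:,::-1])
s=env.get_state();print(s["tcp_pos"],s["joint_pos"])
C=np.array([.5455,-.015])
for a in(-24,-84,36): print(a,proj(c,[*(C+.105*np.array([np.cos(np.radians(a)),np.sin(np.radians(a))])),.084]))
print("tcp",proj(c,s["tcp_pos"]))
E
```

```text
[ 0.62650205 -0.08491986  0.14757387] [-2.61381616e-01  4.62106408e-01  6.01115687e-02  1.17472029e+00
 -4.58452816e-04  1.97610991e+00]
-24 [315.16795466 170.64392609]
-84 [275.45407897 309.40552824]
36 [180.11496773  35.33156676]
tcp [322.97554718 267.50354099]
```

View pics/w1.png

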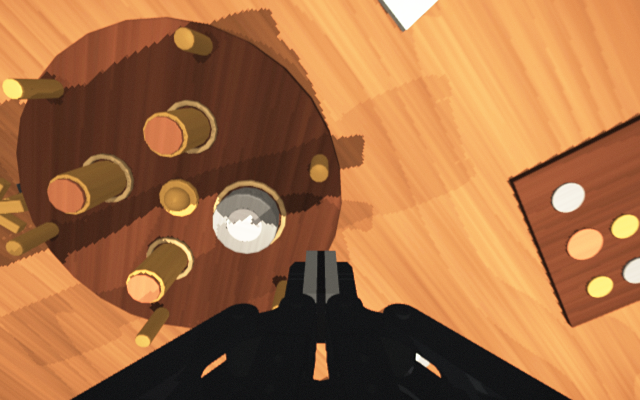

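The -24° pin's top shows at (319,175), against (315,171) predicted, so the estimate is within about 2 mm. The fingers line up behind it and the pill box is at (247,222). Now I'll lower them.

Emit:
jog_arm([
  [0.03,0,-0.5,0,0,0],
  [0.03,0,-1,0,0,0],
  [0.03,0,-1.5,0,0,0],
  [0.03,0,-2.05,0,0,0],
  [0.03,0,-2.05,0,0,0],
  [0.03,0,-2.05,0,0,0],
])

```text
clock: 2.57
tcp_pos: [0.6303, -0.0848, 0.0692]
orientation: [0.0, 0.899, 0.437, -0.0]
wrist_force: [0.5, -1.1, 0.5]
finger_gap: -0.0001
grip_force: 0.0
```

```bash
cat > plan.py <<'E'
import sys
from h import *
C=np.array([.5455,-.015]); R=.109
def plan(step,n=12,r=R,phi0=None):
    s=env.get_state();p=s["tcp_pos"];q=s["orientation"];d=p[:2]-C
    yaw=np.degrees(2*np.arctan2(q[2],q[1])); a=np.degrees(np.arctan2(d[1],d[0]))
    print("t",s["clock"],"phi",a.round(1),"r",np.hypot(*d).round(4),"yaw",yaw.round(1)%360,"z",p[2].round(4),"F",s["wrist_force"].round(1))
    out=[]
    for i in range(1,n+1):
        b=a+step*i; t=C+r*np.array([np.cos(np.radians(b)),np.sin(np.radians(b))])
        out.append([*((t-p[:2])/.04).round(2).tolist(),0,0,0,round(((b+90-yaw+180)%360-180)/6,2)])
    print(out)
if __name__=="__main__": plan(float(sys.argv[1]),int(sys.argv[2]))
E
python3 plan.py 3 12
```

```text
t 2.5667 phi -39.5 r 0.1098 yaw 51.8 z 0.0692 F [ 0.5 -1.1  0.5]
[[0.07, 0.13, 0, 0, 0, np.float64(0.28)], [0.15, 0.24, 0, 0, 0, np.float64(0.78)], [0.23, 0.36, 0, 0, 0, np.float64(1.28)], [0.3, 0.49, 0, 0, 0, np.float64(1.78)], [0.36, 0.62, 0, 0, 0, np.float64(2.28)], [0.42, 0.75, 0, 0, 0, np.float64(2.78)], [0.47, 0.88, 0, 0, 0, np.float64(3.28)], [0.51, 1.02, 0, 0, 0, np.float64(3.78)], [0.54, 1.16, 0, 0, 0, np.float64(4.28)], [0.57, 1.3, 0, 0, 0, np.float64(4.78)], [0.59, 1.44, 0, 0, 0, np.float64(5.28)], [0.6, 1.58, 0, 0, 0, np.float64(5.78)]]
```

Emit:
jog_arm([
  [0.07,0.13,0,0,0,0.28],
  [0.15,0.24,0,0,0,0.78],
  [0.19,0.3,0,0,0,1.0],
  [0.23,0.36,0,0,0,1.28],
  [0.3,0.49,0,0,0,1.78],
  [0.36,0.62,0,0,0,2.28],
  [0.42,0.75,0,0,0,2.78],
  [0.47,0.88,0,0,0,3.28],
  [0.51,1.02,0,0,0,3.78],
  [0.54,1.16,0,0,0,4.28],
  [0.57,1.3,0,0,0,4.78],
  [0.59,1.44,0,0,0,5.28],
])

```text
clock: 3.57
tcp_pos: [0.6549, -0.0265, 0.0702]
orientation: [0.001, 0.745, 0.668, 0.0]
wrist_force: [-1.1, -1.9, 2.0]
finger_gap: 0.0002
grip_force: 1.3
```

```bash
sed -i 's/round(((b/float(round(((b/; s#/6,2)\])#/6,2))])#' plan.py; python3 plan.py 3.5 12; python3 - <<'E'
from h import *
c=env.read_camera("wrist"); cv2.imwrite("pics/w2.png",c["pixels"][:,:,::-1])
E
```

```text
t 3.5667 phi -6.0 r 0.11 yaw 83.8 z 0.0702 F [-1.1 -1.9  2. ]
[[-0.01, 0.17, 0, 0, 0, 0.62], [-0.01, 0.34, 0, 0, 0, 1.21], [-0.02, 0.5, 0, 0, 0, 1.79], [-0.04, 0.67, 0, 0, 0, 2.37], [-0.06, 0.83, 0, 0, 0, 2.96], [-0.1, 0.99, 0, 0, 0, 3.54], [-0.15, 1.15, 0, 0, 0, 4.12], [-0.21, 1.31, 0, 0, 0, 4.71], [-0.28, 1.46, 0, 0, 0, 5.29], [-0.35, 1.61, 0, 0, 0, 5.87], [-0.44, 1.75, 0, 0, 0, 6.46], [-0.53, 1.89, 0, 0, 0, 7.04]]
```

View pics/w2.png

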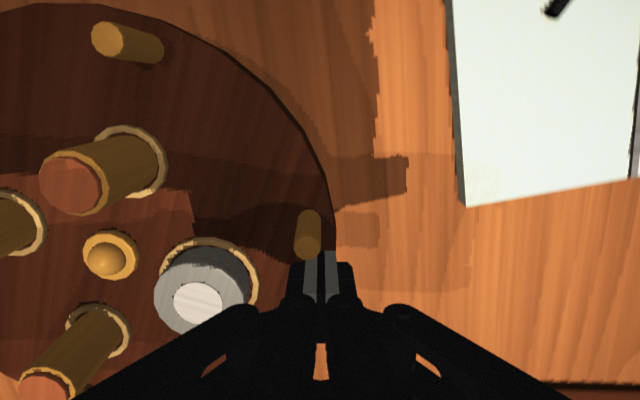

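The pin at (307,245) touches the fingertip and the pill box rides in its ring. I'll carry on.

Emit:
jog_arm([
  [-0.02,0.17,0,0,0,0.62],
  [-0.03,0.34,0,0,0,1.21],
  [-0.05,0.5,0,0,0,1.79],
  [-0.07,0.67,0,0,0,2.37],
  [-0.1,0.83,0,0,0,2.96],
  [-0.14,0.99,0,0,0,3.54],
  [-0.19,1.14,0,0,0,4.12],
  [-0.25,1.29,0,0,0,4.71],
  [-0.31,1.44,0,0,0,5.29],
  [-0.38,1.59,0,0,0,5.87],
  [-0.47,1.73,0,0,0,6.46],
  [-0.56,1.87,0,0,0,7.04],
])

```text
clock: 4.62
tcp_pos: [0.6333, 0.0482, 0.07]
orientation: [0.002, 0.454, 0.891, 0.0]
wrist_force: [0.6, -3.2, 1.8]
finger_gap: 0.0002
grip_force: 1.3
```

```bash
sed -i 's/R=.109/R=.1075/' plan.py; python3 plan.py 3.5 12
```

```text
t 4.6167 phi 35.8 r 0.1082 yaw 125.9 z 0.07 F [ 0.6 -3.2  1.8]
[[-0.11, 0.12, 0, 0, 0, 0.56], [-0.22, 0.24, 0, 0, 0, 1.14], [-0.34, 0.36, 0, 0, 0, 1.72], [-0.46, 0.47, 0, 0, 0, 2.31], [-0.59, 0.57, 0, 0, 0, 2.89], [-0.72, 0.67, 0, 0, 0, 3.47], [-0.86, 0.75, 0, 0, 0, 4.06], [-1.01, 0.83, 0, 0, 0, 4.64], [-1.16, 0.9, 0, 0, 0, 5.22], [-1.31, 0.96, 0, 0, 0, 5.81], [-1.47, 1.01, 0, 0, 0, 6.39], [-1.62, 1.05, 0, 0, 0, 6.97]]
```

Emit:
jog_arm([
  [-0.11,0.12,0,0,0,0.56],
  [-0.22,0.24,0,0,0,1.14],
  [-0.34,0.36,0,0,0,1.72],
  [-0.46,0.47,0,0,0,2.31],
  [-0.59,0.57,0,0,0,2.89],
  [-0.72,0.67,0,0,0,3.47],
  [-0.86,0.75,0,0,0,4.06],
  [-1.01,0.83,0,0,0,4.64],
  [-1.16,0.9,0,0,0,5.22],
  [-1.31,0.96,0,0,0,5.81],
  [-1.47,1.01,0,0,0,6.39],
  [-1.62,1.05,0,0,0,6.97],
])

```text
clock: 5.62
tcp_pos: [0.5688, 0.0902, 0.0701]
orientation: [0.003, 0.107, 0.994, -0.0]
wrist_force: [3.2, -2.1, -0.5]
finger_gap: -0.0002
grip_force: 1.3
```

```bash
python3 plan.py 3.5 12
```

```text
t 5.6167 phi 77.5 r 0.1078 yaw 167.8 z 0.0701 F [ 3.2 -2.1 -0.5]
[[-0.16, 0.02, 0, 0, 0, 0.54], [-0.33, 0.04, 0, 0, 0, 1.12], [-0.49, 0.06, 0, 0, 0, 1.7], [-0.65, 0.06, 0, 0, 0, 2.29], [-0.82, 0.05, 0, 0, 0, 2.87], [-0.98, 0.03, 0, 0, 0, 3.45], [-1.14, -0.0, 0, 0, 0, 4.04], [-1.3, -0.04, 0, 0, 0, 4.62], [-1.46, -0.09, 0, 0, 0, 5.2], [-1.61, -0.15, 0, 0, 0, 5.79], [-1.76, -0.22, 0, 0, 0, 6.37], [-1.91, -0.29, 0, 0, 0, 6.95]]
```

Emit:
jog_arm([
  [-0.16,0.02,0,0,0,0.54],
  [-0.33,0.04,0,0,0,1.12],
  [-0.49,0.06,0,0,0,1.7],
  [-0.65,0.06,0,0,0,2.29],
  [-0.82,0.05,0,0,0,2.87],
  [-0.98,0.03,0,0,0,3.45],
  [-1.14,0,0,0,0,4.04],
  [-1.3,-0.04,0,0,0,4.62],
  [-1.46,-0.09,0,0,0,5.2],
  [-1.61,-0.15,0,0,0,5.79],
  [-1.76,-0.22,0,0,0,6.37],
  [-1.91,-0.29,0,0,0,6.95],
])

```text
clock: 6.62
tcp_pos: [0.4929, 0.0792, 0.0701]
orientation: [0.003, -0.255, 0.967, -0.0]
wrist_force: [2.5, -1.4, -1.0]
finger_gap: 0.0002
grip_force: 1.2
```

```bash
python3 plan.py 3.5 12
```

```text
t 6.6167 phi 119.2 r 0.1079 yaw 209.5 z 0.0701 F [ 2.5 -1.4 -1. ]
[[-0.14, -0.09, 0, 0, 0, 0.53], [-0.27, -0.19, 0, 0, 0, 1.11], [-0.4, -0.29, 0, 0, 0, 1.69], [-0.52, -0.4, 0, 0, 0, 2.28], [-0.64, -0.51, 0, 0, 0, 2.86], [-0.75, -0.63, 0, 0, 0, 3.44], [-0.85, -0.76, 0, 0, 0, 4.03], [-0.94, -0.9, 0, 0, 0, 4.61], [-1.03, -1.04, 0, 0, 0, 5.19], [-1.1, -1.19, 0, 0, 0, 5.78], [-1.17, -1.33, 0, 0, 0, 6.36], [-1.23, -1.49, 0, 0, 0, 6.94]]
```

Emit:
jog_arm([
  [-0.14,-0.09,0,0,0,0.53],
  [-0.27,-0.19,0,0,0,1.11],
  [-0.4,-0.29,0,0,0,1.69],
  [-0.52,-0.4,0,0,0,2.28],
  [-0.64,-0.51,0,0,0,2.86],
  [-0.75,-0.63,0,0,0,3.44],
  [-0.85,-0.76,0,0,0,4.03],
  [-0.94,-0.9,0,0,0,4.61],
  [-1.03,-1.04,0,0,0,5.19],
  [-1.1,-1.19,0,0,0,5.78],
  [-1.13,-1.26,0,0,0,6.07],
  [-1.13,-1.26,0,0,0,6.07],
])

```text
clock: 7.62
tcp_pos: [0.4463, 0.0284, 0.0695]
orientation: [0.001, -0.543, 0.84, -0.001]
wrist_force: [-0.2, -1.0, -0.2]
finger_gap: 0.0004
grip_force: 0.0
```

```bash
python3 plan.py 2 5; python3 - <<'E'
from h import *
import pickle
c=env.read_camera("top"); pickle.dump(c,open("top2.pkl","wb"))
d=env.read_camera("wrist"); pickle.dump(d,open("w3.pkl","wb"))
a=cv2.resize(c["pixels"][155:250,255:355,::-1],None,fx=4,fy=4,interpolation=cv2.INTER_CUBIC)
b=cv2.resize(d["pixels"][:,:,::-1],(608,380))
cv2.imwrite("pics/m3.png",cv2.resize(np.hstack([a,b]),None,fx=.79,fy=.79)); cv2.imwrite("pics/t3.png",cv2.resize(a,None,fx=1.25,fy=1.25))
E
```

```text
t 7.6167 phi 156.4 r 0.1082 yaw 245.8 z 0.0695 F [-0.2 -1.  -0.2]
[[-0.02, -0.09, 0, 0, 0, 0.44], [-0.05, -0.18, 0, 0, 0, 0.77], [-0.08, -0.27, 0, 0, 0, 1.1], [-0.11, -0.36, 0, 0, 0, 1.44], [-0.13, -0.45, 0, 0, 0, 1.77]]
```

View pics/m3.png

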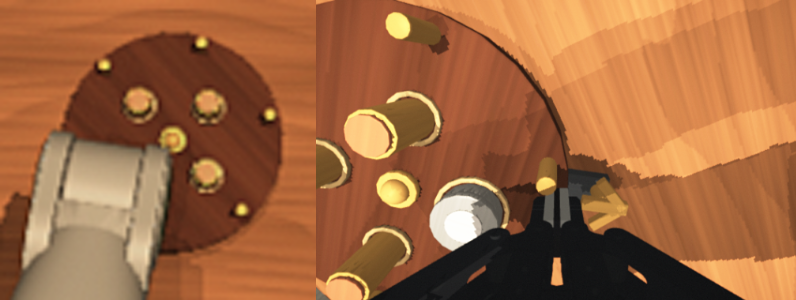

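The stand has turned and nothing has fallen. Pins show at (104,65), (201,43), (269,115) and (241,210) in the left panel; next I'll work out the remaining angle.

```bash
cat > ang.py <<'E'
from h import *
import pickle,sys
def ang(c,pts,s,u0=255,v0=155):
    C=np.array([.5455,-.015])
    for u,v in pts:
        d=ray(c,(u+.5)/s+u0-.5,(v+.5)/s+v0-.5,.084)[:2]-C
        a=np.degrees(np.arctan2(d[1],d[0])); print(a.round(1),np.hypot(*d).round(4),"left",(((58-a)+30)%60-30).round(1))
E
python3 - <<'E'
from ang import *
ang(pickle.load(open("top2.pkl","rb")),[(104,65),(201,43),(269,115),(241,210)],3.16)
E
```

```text
45.0 0.1047 left 13.0
-15.0 0.1043 left 13.0
-75.2 0.1041 left 13.2
-135.0 0.1047 left 13.0
```

```bash
python3 plan.py 2.1 6
```

```text
t 7.7167 phi 156.3 r 0.1085 yaw 245.7 z 0.0691 F [ 0.1  0.5 -0.4]
[[-0.02, -0.1, 0, 0, 0, 0.45], [-0.05, -0.19, 0, 0, 0, 0.8], [-0.08, -0.29, 0, 0, 0, 1.15], [-0.11, -0.38, 0, 0, 0, 1.5], [-0.13, -0.48, 0, 0, 0, 1.85], [-0.15, -0.57, 0, 0, 0, 2.2]]
```

Emit:
jog_arm([
  [-0.02,-0.1,0,0,0,0.45],
  [-0.05,-0.19,0,0,0,0.8],
  [-0.08,-0.29,0,0,0,1.15],
  [-0.11,-0.38,0,0,0,1.5],
  [-0.13,-0.48,0,0,0,1.85],
  [-0.15,-0.57,0,0,0,2.2],
  [-0.15,-0.57,0,0,0,2.2],
  [-0.15,-0.57,0,0,0,2.2],
])

```text
clock: 8.38
tcp_pos: [0.4396, 0.0059, 0.0684]
orientation: [0.0, -0.635, 0.772, -0.0]
wrist_force: [0.4, -0.9, -0.8]
finger_gap: -0.0002
grip_force: 0.0
```

```bash
python3 plan.py 2 1;python3 - <<'E'
from h import *
import pickle
c=env.read_camera("top"); pickle.dump(c,open("top3.pkl","wb"))
a=cv2.resize(c["pixels"][155:250,255:355,::-1],None,fx=6,fy=6,interpolation=cv2.INTER_CUBIC)
cv2.imwrite("pics/t4.png",a)
E
```

```text
t 8.3833 phi 168.9 r 0.1079 yaw 258.9 z 0.0684 F [ 0.4 -0.9 -0.8]
[[-0.01, -0.09, 0, 0, 0, 0.33]]
```

View pics/t4.png

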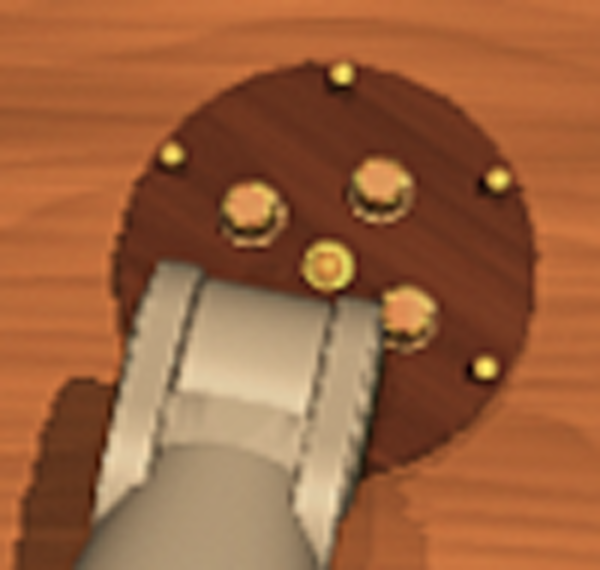

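The pins are now at (172,154), (342,74), (498,180) and (485,369).

```bash
python3 - <<'E'
from ang import *
ang(pickle.load(open("top3.pkl","rb")),[(172,154),(342,74),(498,180),(485,369)],6)
E
```

```text
57.1 0.1045 left 0.9
-2.5 0.1047 left 0.5
-62.6 0.1044 left 0.6
-122.8 0.1052 left 0.8
```

Emit:
jog_arm([
  [0,-0.03,0,0,0,0.1],
  [0,-0.03,0,0,0,0.1],
  [0,-0.03,0,0,0,0.1],
  [-0.03,0.2,0,0,0,0.1],
  [-0.03,0.2,0.5,0,0,0.1],
  [-0.03,0.2,1.5,0,0,0.1],
  [-0.03,0.2,2.5,0,0,0.1],
  [-0.03,0.2,3.5,0,0,0.1],
  [-0.03,0.2,4.5,0,0,0.1],
  [-0.03,1,4.5,0,0,0.1],
  [-0.03,2,4.5,0,0,0.1],
  [-0.03,3,4.5,0,0,0.1],
])

```text
clock: 9.43
tcp_pos: [0.4384, 0.1268, 0.2492]
orientation: [0.001, -0.639, 0.77, -0.001]
wrist_force: [0.9, -0.3, -1.2]
finger_gap: -0.0001
grip_force: 0.0
```

Emit:
jog_arm([
  [-0.3,1,0,0,0,0],
  [-0.6,2,0,0,0,0],
  [-0.9,3,0,0,0,0],
  [-1.2,4,0,0,0,0],
  [-1.5,5,0,0,0,0],
  [-1.5,6,0,0,0,0],
  [-1.5,6,0,0,0,0],
  [-1.5,6,0,0,0,0],
])

```text
clock: 10.1
tcp_pos: [0.3767, 0.3679, 0.2472]
orientation: [-0.001, -0.642, 0.767, -0.0]
wrist_force: [0.3, 0.6, -0.1]
finger_gap: 0.0005
grip_force: 0.0
```

```bash
python3 - <<'E'
from h import *
import pickle
c=env.read_camera("top"); pickle.dump(c,open("top4.pkl","wb"))
a=cv2.resize(c["pixels"][155:250,255:355,::-1],None,fx=6,fy=6,interpolation=cv2.INTER_CUBIC)
cv2.imwrite("pics/t5.png",a)
E
```

```text
(no output)
```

View pics/t5.png

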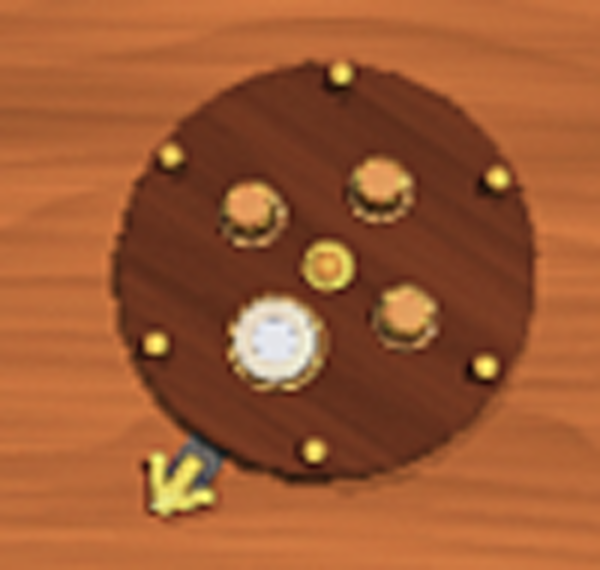

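```bash
python3 - <<'E'
from ang import *
c=pickle.load(open("top4.pkl","rb"))
ang(c,[(171,156),(341,74),(497,179),(485,367),(314,451),(155,344)],6)
C=np.array([.5455,-.015])
for n,u,v,z in[("tip",163,514,.036),("tail",205,450,.036),("pill",275,341,.07)]:
    d=ray(c,(u+.5)/6+254.5,(v+.5)/6+154.5,z)[:2]-C;print(n,np.degrees(np.arctan2(d[1],d[0])).round(1),np.hypot(*d).round(4))
E
```

```text
57.8 0.1043 left 0.2
-2.2 0.1047 left 0.2
-62.2 0.1042 left 0.2
-122.3 0.1046 left 0.3
177.9 0.1049 left 0.1
117.7 0.105 left 0.3
tip 147.8 0.1656
tail 147.5 0.1229
pill 147.7 0.052
```

The box is at 147.7° and the arrow at 147.8°. All the tubes stand in their rings and the arm is clear, so I'm handing in.

```bash
python3 -c "
from workcell import env
print(env.hand_in())"
```

```text
the job is handed in; nothing more can be done
None
```

The tin pill box now stands at the front, measured within about 0.3° of the brass arrow pointer; it and the three brass tubes are still in their rings, and the job is handed in.

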